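# Tip the used bottle caps into the yellow waste tub

### The job

Carry the white tray with the two used blue caps to the yellow waste tub and hook its open lip over the tub's far rim (the one away from the robot), tray level. Using that rim as the pivot, swing the handle up and over until both caps slide into the yellow tub. Then set the empty tray down level on its feet on the bench, without dropping it, and let go.

Things in the scene. Friction and masses are not known exactly. Their poses are not given: they have to be found in the camera images.
- tray: Loose white tray, about 0.18 kg, mm: origin in the middle of the lip groove, at the floor's underside, 20 above the bench when standing. x runs from the open lip end to the green handle, z up. Floor 110 wide, x -17 to 125, 4 thick; walls up to z 34. Under the floor: hook at the lip (x -17 to -13, 10 deep), feet 20 deep at x 13 to 17 and 117 to 121. Rim fits between hook (inside tub) and first foot.
- tray_grip (a point): Middle of the tray's green handle, at x = 165, y = 0, z = 22 mm in the tray's frame (42 mm above the bench), same axes as the tray. The handle is a level bar along x (125 to 195 mm), 16 mm thick in y, 30 mm high (z 4 to 34): pinch it from above across y.
- yellow_tub: Fixed yellow open rectangular waste tub, 130 (x) by 150 (y) mm, 90 mm high, walls 5 mm; a grey one of the same shape is not the right one. Origin: centre of its underside, on the bench. Its +x points away from the robot: the far wall spans x = 60 to 65 mm, rim at z = 90. Stands left or right of the robot, turned by up to 0.2 rad.
- cap_a: Loose blue bottle cap, a disc 36 mm in diameter and 22 mm high, 15 g, standing on the tray's floor on its +y side. Origin: centre of its underside. It slides only when the tray is tilted beyond about 25 to 35 degrees; 60 degrees empties it surely.
- cap_b: The same as cap_a, on the tray's -y side.
Things that resemble listed ones, but are neither listed nor needed, are in the scene too. Leave any turquoise look-alike of the tray alone.

How it is judged:
On the way, in this order (a step that is already met when the one before it is completed fails the run):
1. the tray, nearly level with both caps aboard, hangs with its lip groove over the far rim of the yellow tub (x of tray in the frame of yellow_tub between 0.045 and 0.08 m and y of tray in the frame of yellow_tub between -0.045 and 0.045 m and z of tray in the frame of yellow_tub between 0.084 and 0.098 m and angle between tray's own z axis and vertical below 0.35 rad and distance between each of cap_a, cap_b and tray below 0.14 m), for 0.1 s.
2. the tray is swung up by more than 24 degrees with its lip still hooked on that rim (x of tray in the frame of yellow_tub between 0.035 and 0.085 m and z of tray in the frame of yellow_tub between 0.07 and 0.112 m and angle between tray's own z axis and vertical above 0.42 rad), for 0.05 s.
At the end, for the whole second after the job is handed in: Both blue caps lie inside the yellow tub (origins within its walls, lower than 80 mm); the tray stands upright on its feet on the bench (its origin lower than 26 mm, tilted less than 0.1 rad), anywhere, at rest and released (x of cap_a in the frame of yellow_tub between -0.065 and 0.065 m and y of cap_a in the frame of yellow_tub between -0.075 and 0.075 m and height (world z) of each of cap_a, cap_b below 0.08 m and x of cap_b in the frame of yellow_tub between -0.065 and 0.065 m and y of cap_b in the frame of yellow_tub between -0.075 and 0.075 m and height (world z) of tray below 0.026 m and angle between tray's own z axis and vertical below 0.1 rad and linear speed of tray below 0.03 m/s); the robot touches nothing.
It fails at once if the tray is dropped (falls free of the fingers faster than 0.7 m/s, some 25 mm) (contact force between tray and the fingers below 0.01 N and linear speed of tray above 0.7 m/s).
It also fails if it takes over 59 s, if anything falls off the work surface, if the arm or the gripper's body presses on something with over 40 N, if the wrist force passes 120 N, or if a joint passes its speed limit or range.

### The arm

A 6-joint arm with a two-finger parallel gripper is mounted at the origin on the work surface. World frame = base frame: x ahead of the robot, y to its left, z up, the work surface at z = 0. Lengths are in m, angles in rad, forces in N, time in s.
With the tool pointing down it reaches from about 0.25 to 0.725 m from the base axis. Payload 4 kg.
Tool frame: the origin (TCP) lies midway between the tips of the shut fingers; the grasp point (between the pads) lies pinch_z behind it (pinch_z is the distance from the TCP to the grasp point, in m); z points along the fingers, y is the direction in which the jaws open and shut (so a half turn about z gives the same grasp; the last joint's range is limited). The gripper opens to 85 mm and grips with 20 to 120 N. Pads are 22 mm wide; open, the fingers measure 114 mm over their backs; the gripper's body (76 mm by 85 mm) begins 54 mm behind the grasp point. The pads swing forward as they close: fully open they stand 13 mm farther back than shut.
Start: joints at [-1.179, 0.241, 0.005, 1.335, 0, 1.571], TCP at [0.191, -0.462, 0.231] pointing down, gripper open.
Joint ranges: [-2.72, 2.72], [-1.05, 1.87], [-1.09, 1.28], [-1.99, 2.15], [-1.42, 1.44], [-3.14, 3.14]. Speed limits (rad/s): [2.79, 2.79, 3.14, 3.14, 3.14, 3.14].

### API

Orientations are given as a unit quaternion [x, y, z, w].
In Python, from workcell import * gives the robot as it stands.
- The arm moves only by the tool move_arm, never from a script. Its argument "motion" is a list of rows, each a list of 3 entries, a list of its own where there are three numbers: the finger opening in mm, from 0 to 85.4, then the shift along the tool's x, y, z in units of 50 mm (1.0 is 50 mm), then the turn about the tool's z in units of 6 degrees (1.0 is 6 degrees). In form: [[claw, [dx, dy, dz], roll], ...]. A call has exactly 10 rows; each row is the pose to reach, as a shift and turn from the pose commanded when the call began, along the tool's axes at that moment; what a row does not reach only later rows make up. A row lasts 1/10 s, in which the tool goes at most 50 mm and 8.59 degrees, less where a joint would pass 70% of its speed; a pose out of reach is approached as far as the arm can. A call with a gripper value outside its range is refused whole. The fingers move at their own pace and stop on an object; the grip force is fixed at half the most. Time passes only in rows, so rows that repeat a pose let the fingers close, or fill a call up. It gives the time, the measured TCP pose, the force and the opening at its end, in the units of the state.
- get_obs(): the state, without advancing time (a new reading comes with each control period).
- camera(name): name is "scene" or "top"; returns a dict with "color" (480x640x3 uint8, red, green, blue), "fx", "fy", "cx", "cy" (pixels), "distortion" ([k1, k2, p1, p2, k3] as OpenCV has them; the pictures are not rectified), "rvec" (rotation vector, rad) and "tvec" (3), from world to camera coordinates, as OpenCV has them. Camera axes: x right, y down, z forward; pixel columns grow to the right and rows downward; lengths in m; the calibration is good to about 2 mm. A picture is of the moment at which its call begins. There is no depth.
- job_done(): hands the job in, once; it reports no verdict.
The state is a dict: "clock": time; "joint_pos": joint angles; "joint_vel": joint speeds; "tau": joint torques, N m; "eef_pos": TCP position; "tool_rot": TCP orientation; "ft_force": force on the tool from outside, world axes, zero at the start; "ft_torque": the same for the moment, N m; "grip_width": finger opening in m.
Only numpy, scipy, OpenCV 4.12 (cv2) and the standard library are available. Lean on these libraries where they do the work, as an engineer would, in place of code of your own. Each camera call takes 0.05 s, during which the arm holds its last target.

## Working session

There is one attempt and no reset: what is moved stays moved. The work goes in short steps, Python scripts to look and compute and a tool call to move; the robot and the scene stay as the last step left them, time stands still between calls to the robot, and variables do not carry over. Pictures are saved under pics/ and viewed, and the job is handed in when it is done.

Besides the shell and the picture viewer there is one more tool, called after ">>>" as name([rows], argument=value, ...), one row to a line, values as JSON. move_arm: Moves the arm, as the interface text tells. Its arguments: {"type":"object","properties":{"motion":{"type":"array","items":{"type":"array"}}},"required":["motion"]}

```bash
mkdir -p pics; ls
python3 - <<'E'
from workcell import *
import cv2
for n in ("scene","top"):
    c=camera(n); cv2.imwrite(f"pics/{n}0.png",c["color"][:,:,::-1])
    print(n,{k:v for k,v in c.items() if k!="color"})
print(get_obs())
E
```

```text
pics
scene {'fx': 559.3000979705389, 'fy': 559.3000979705389, 'cx': 318.0716545651939, 'cy': 233.40483351306895, 'distortion': array([-0.06578007,  0.        ,  0.        ,  0.        ,  0.        ]), 'rvec': array([ 1.52285783,  2.02310264, -0.82811781]), 'tvec': array([ 0.0698494 , -0.34668546,  1.38872515])}
top {'fx': 574.8671859874652, 'fy': 574.8671859874652, 'cx': 317.2405849289701, 'cy': 240.7485342250255, 'distortion': array([-0.05969306,  0.        ,  0.        ,  0.        ,  0.        ]), 'rvec': array([ 2.13399234, -2.12602337,  0.17897824]), 'tvec': array([0.06283691, 0.55350559, 0.98236391])}
{'clock': 0.1, 'joint_pos': array([-1.17896205e+00,  2.41360608e-01,  3.88654541e-03,  1.33518011e+00,
       -2.47277277e-05,  1.57079761e+00]), 'joint_vel': array([-7.11022837e-04,  4.92473502e-04,  2.65282259e-03, -1.20124854e-04,
        3.46517455e-04,  5.76393915e-05]), 'tau': array([-2.27932705e-04, -3.73136330e+01,  2.53010756e+01,  1.08291980e-02,
       -8.47839431e-06, -1.78650321e-06]), 'eef_pos': array([ 0.19072732, -0.46160478,  0.23050102]), 'tool_rot': array([ 9.80869246e-01,  1.94665506e-01, -1.92957432e-04, -9.08743306e-04]), 'ft_force': array([-0.1272537 , -0.05685213,  0.12039856]), 'ft_torque': array([-0.01887078,  0.00626974, -0.01034663]), 'grip_width': 0.08546733972623345}
```

View pics/top0.png

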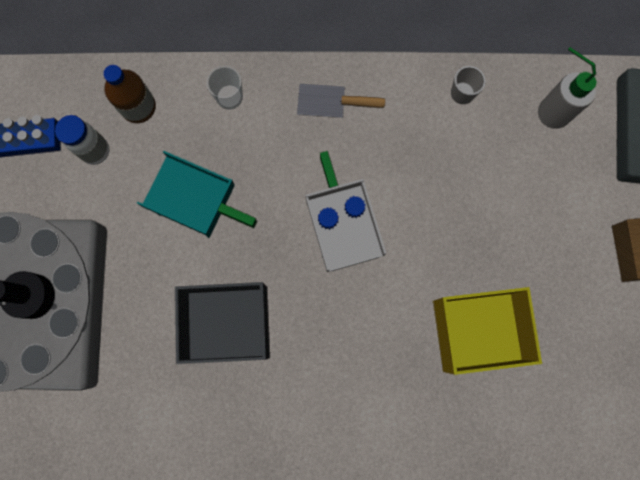

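View pics/scene0.png

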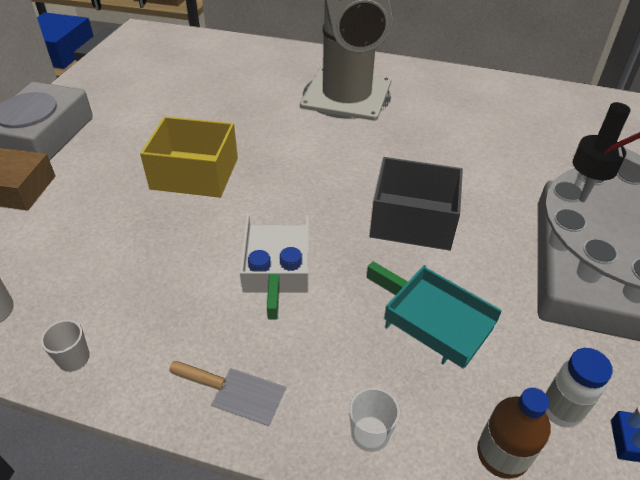

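The top view shows the robot below the bottom edge. The white tray with two blue caps is at about (345,225), with its green handle at (328,168) pointing away from the robot. The yellow tub is at (487,332) and the grey one at (222,323). A turquoise look-alike tray is at (188,195). Only the white tray holds caps, and only the right-hand tub is yellow. Next I'll measure both and make the confirming crop.

```bash
cat > h.py <<'E'
from workcell import *
import numpy as np, cv2
from scipy.spatial.transform import Rotation as R
def K(c): return np.array([[c["fx"],0,c["cx"]],[0,c["fy"],c["cy"]],[0,0,1.]])
def rays(c,px):
    u=cv2.undistortPoints(np.array(px,float).reshape(-1,1,2),K(c),c["distortion"]).reshape(-1,2)
    Rm=cv2.Rodrigues(c["rvec"])[0]
    d=np.c_[u,np.ones(len(u))]@Rm
    return -Rm.T@c["tvec"],d
def onplane(c,px,z):
    o,d=rays(c,px); s=(z-o[2])/d[:,2]; return o+d*s[:,None]
def proj(c,P): return cv2.projectPoints(np.array(P,float).reshape(-1,1,3),c["rvec"],c["tvec"],K(c),c["distortion"])[0].reshape(-1,2)
E
python3 - <<'E'
from h import *
for n in ("top","scene"):
    c=camera(n); hsv=cv2.cvtColor(c["color"],cv2.COLOR_RGB2HSV)
    np.save(f"{n}.npy",c["color"])
    print(n, "cam",rays(c,[[0,0]])[0])
    for col,lo,hi,z in (("yel",(22,120,60),(35,255,255),.09),("grn",(50,120,40),(75,255,255),.054),("blue",(110,120,50),(130,255,255),.046)):
        m=cv2.inRange(hsv,lo,hi)
        for k in cv2.findContours(m,cv2.RETR_EXTERNAL,cv2.CHAIN_APPROX_NONE)[0]:
            if cv2.contourArea(k)<80: continue
            r=cv2.minAreaRect(k); b=cv2.boxPoints(r)
            print(col,cv2.contourArea(k),np.round(r[0],1),np.round(r[1],1),"box->",np.round(onplane(c,b,z)[:,:2],4).tolist(),"ctr",np.round(onplane(c,[r[0]],z)[0,:2],4))
            if col=="yel":
                h=cv2.convexHull(k); a=cv2.approxPolyDP(h,4,True).reshape(-1,2); print(a.tolist(),np.round(onplane(c,a,.09)[:,:2],4).tolist())
c=camera("top"); im=c["color"][:,:,::-1]
a=cv2.resize(im[145:280,285:395],None,fx=4,fy=4,interpolation=cv2.INTER_CUBIC); b=cv2.resize(im[280:380,425:550],None,fx=4,fy=4,interpolation=cv2.INTER_CUBIC)
cv2.imwrite("pics/crop_tray.png",a); cv2.imwrite("pics/crop_tub.png",b)
E
```

```text
top cam [0.37743618 0.06057639 1.06265149]
yel 7439.5 [487.  330.7] [78.4 99.9] box-> [[0.4481, -0.1307], [0.4698, -0.3015], [0.3392, -0.3114], [0.3191, -0.1438]] ctr [ 0.3935 -0.2213]
[[529, 288], [541, 363], [456, 374], [443, 370], [435, 300]] [[0.4654, -0.2967], [0.3396, -0.3105], [0.3222, -0.1666], [0.3288, -0.145], [0.4449, -0.1348]]
grn 296.5 [236.2 214.6] [37.7  9.5] box-> [[0.6065, 0.2454], [0.6223, 0.2385], [0.5925, 0.1763], [0.5769, 0.1833]] ctr [0.5995 0.2108]
grn 247.0 [328.  168.9] [35.2  8.2] box-> [[0.7149, 0.0624], [0.7195, 0.0479], [0.6557, 0.0296], [0.6513, 0.0439]] ctr [0.6852 0.0459]
grn 323.5 [582.5  69. ] [45. 24.] box-> [[0.9302, -0.4162], [0.9375, -0.4641], [0.8449, -0.4657], [0.8381, -0.4187]] ctr [ 0.8872 -0.4411]
blue 284.0 [327.8 217.8] [19.1 19.8] box-> [[0.5953, 0.0709], [0.6213, 0.0457], [0.5964, 0.0212], [0.5705, 0.0465]] ctr [0.5958 0.0461]
blue 287.5 [354.7 206.2] [19.2 19.6] box-> [[0.6206, 0.0219], [0.6427, -0.0067], [0.6141, -0.0274], [0.5922, 0.0012]] ctr [ 0.6173 -0.0027]
blue 1661.0 [ 41.4 133.5] [29.4 86.9] box-> [[0.7766, 0.6777], [0.7971, 0.
[... 959 characters left out ...]
 [0.7848 0.5734]
blue 611.0 [534.5 402.5] [29. 27.] box-> [[0.7495, 0.4304], [0.7395, 0.4674], [0.7846, 0.4674], [0.7942, 0.4318]] ctr [0.7674 0.4492]
blue 1205.5 [591.  367.5] [39. 40.] box-> [[0.6617, 0.5012], [0.6455, 0.5604], [0.7143, 0.5552], [0.7292, 0.4992]] ctr [0.6886 0.5288]
blue 348.5 [258.5 260. ] [20. 21.] box-> [[0.6091, -0.0245], [0.599, 0.0095], [0.6415, 0.0243], [0.6513, -0.0086]] ctr [6.256e-01 3.000e-04]
blue 368.0 [290. 258.] [22. 20.] box-> [[0.5871, 0.0251], [0.5775, 0.0576], [0.6251, 0.0722], [0.6344, 0.0408]] ctr [0.6065 0.0491]
blue 1929.5 [67.9 35. ] [59.5 48.4] box-> [[-0.1088, -0.9732], [-0.2424, -0.902], [0.0687, -0.6414], [0.1704, -0.7108]] ctr [-0.0139 -0.7958]
```

View pics/crop_tray.png

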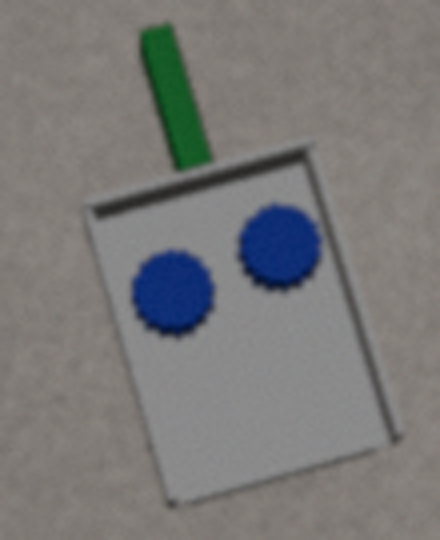

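View pics/crop_tub.png

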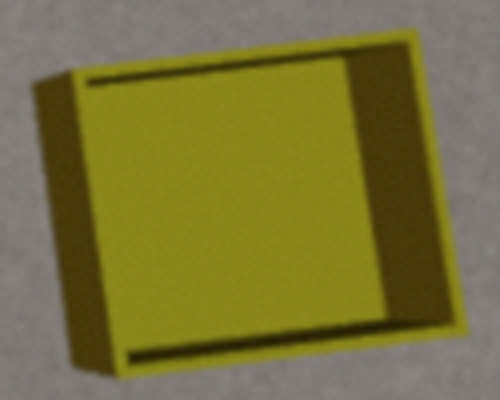

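The tray crop shows a white floor, two blue caps (crop 173,292 and 280,246), the green handle at the top and the open lip at the bottom, so it is the right tray. The tub crop shows an open yellow box with its rim corners near crop (75,70), (418,28), (467,330) and (118,378). Next I'll refine the angles and cross-check the sizes.

Run:
```python
from h import *
import workcell
print([n for n in dir(workcell) if not n.startswith('_')]); print(globals().get('pinch_z'))
c=camera("top")
P=onplane(c,[[443.75,297.5],[529.5,287],[541.75,362.5],[454.5,374.5]],.09)
print("tub",np.round(P[:,:2],4).tolist(),"ctr",P.mean(0),"sides",[np.linalg.norm(P[i]-P[i-1]) for i in range(4)])
x=(P[0]+P[1]-P[2]-P[3]); print("yaw from x",np.degrees(np.arctan2(x[1],x[0]))); y=P[0]+P[3]-P[1]-P[2]; print("from y",np.degrees(np.arctan2(-y[0],y[1])))
s=camera("scene")
print("tub corners in scene", np.round(proj(s,P),1).tolist())
W=onplane(c,[[307,196.75],[362.5,181.75]],.054); L=onplane(c,[[328,271.25],[384.25,255]],.054)
print("wall",W[:,:2],"lip",L[:,:2], np.linalg.norm(W[0]-W[1]),np.linalg.norm(L[0]-L[1]),np.linalg.norm(W-L,axis=1))
y=W[0]-W[1]; print("yaw y",np.degrees(np.arctan2(-y[0],y[1])));x=(W-L).sum(0);print("yaw x",np.degrees(np.arctan2(x[1],x[0])), "mid wall",W.mean(0))
```

```text
['Unreachable', 'camera', 'get_obs', 'job_done', 'pinch_z']
0.0187
tub [[0.4492, -0.1498], [0.4671, -0.2977], [0.3404, -0.3119], [0.3214, -0.164]] ctr [ 0.39452547 -0.2308503   0.09      ] sides [np.float64(0.12857382493307887), np.float64(0.14895477152592465), np.float64(0.12746342737196362), np.float64(0.14903694417063473)]
yaw from x 6.361296994790987
from y 7.127166745043865
tub corners in scene [[214.1, 160.6], [139.0, 152.8], [162.9, 116.3], [232.7, 122.6]]
wall [[ 0.63273328  0.08369572]
 [ 0.66109248 -0.01679366]] lip [[ 0.49761348  0.04567189]
 [ 0.52692752 -0.05408961]] 0.10441436822762715 0.10397917568616694 [0.14036799 0.13925238]
yaw y 15.75964660942295
yaw x 15.626467849526149 mid wall [0.64691288 0.03345103 0.054     ]
```

Run:
```python
import cv2,numpy as np
im=np.load("scene.npy")[:,:,::-1]
cv2.imwrite("pics/crop_tub_scene.png",cv2.resize(im[105:205,130:250],None,fx=5,fy=5,interpolation=cv2.INTER_CUBIC))
```

```text
(no output)
```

View pics/crop_tub_scene.png

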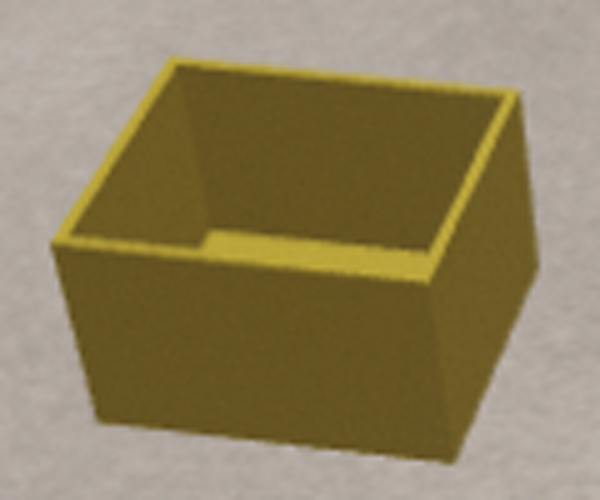

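The scene crop shows the rim corners at full-image (140,154), (216,162), (164,116) and (234,123), within about 1.5 px of the top-view rim projected into this view. So the tub centre is about (0.3945,-0.229) with yaw about 6.8°, and its sides measure 128 x 149 mm against 130 x 150 given. The handle centre is about (0.6865,0.046) with yaw about 16°, at a radius of 0.688 m, within reach.

```bash
cat >> h.py <<'E'
def yaw_of(q):
    x=R.from_quat(q).as_matrix()[:,0]; return np.degrees(np.arctan2(x[1],x[0]))
def delta(pos,yaw,verbose=True):
    o=get_obs(); M=R.from_quat(o["tool_rot"]).as_matrix()
    d=M.T@(np.array(pos)-o["eef_pos"])/.05; r=(yaw_of(o["tool_rot"])-yaw)/6
    print("t",round(o["clock"],2),"pos",np.round(o["eef_pos"],4),"yaw",round(yaw_of(o["tool_rot"]),2),"tilt",np.round(np.degrees(np.arccos(-M[2,2])),2),"F",np.round(o["ft_force"],1),"T",np.round(o["ft_torque"],2),"w",round(o["grip_width"],4))
    print("shift",np.round(d,3),"roll",round(r,3))
E
python3 -c "
from h import *
delta([.6865,.046,.12],16)"
```

```text
t 0.35 pos [ 0.1909 -0.462   0.2311] yaw 22.45 tilt 0.03 F [-0.5 -0.3 -0.3] T [-0.06 -0.01 -0.  ] w 0.0852
shift [13.041 -5.603  2.225] roll 1.075
```

>>> move_arm([
  [85,[0.6,-0.25,0],0],
  [85,[1.4,-0.6,0],0],
  [85,[2.2,-0.95,0],0.2],
  [85,[3.0,-1.3,0],0.4],
  [85,[3.8,-1.63,0],0.6],
  [85,[4.6,-1.98,0],0.8],
  [85,[5.4,-2.32,0],1.0],
  [85,[6.2,-2.66,0],1.07],
  [85,[7.0,-3.0,0],1.07],
  [85,[7.6,-3.26,0],1.07],
])

```text
clock: 1.35
eef_pos: [0.4815, -0.1643, 0.2313]
tool_rot: [0.99, 0.14, 0.0, -0.0]
ft_force: [0.3, -0.5, 0.7]
grip_width: 0.0852
```

```bash
python3 -c "
from h import *
delta([.6865,.046,.12],16)"
```

```text
t 1.35 pos [ 0.4815 -0.1643  0.2313] yaw 16.13 tilt 0.04 F [ 0.3 -0.5  0.7] T [-0.03 -0.05  0.02] w 0.0852
shift [ 5.107 -2.902  2.23 ] roll 0.021
```

>>> move_arm([
  [85,[0.6,-0.35,0],0],
  [85,[1.3,-0.75,0],0],
  [85,[2.0,-1.15,0],0],
  [85,[2.8,-1.6,0],0],
  [85,[3.6,-2.05,0.2],0],
  [85,[4.3,-2.45,0.6],0],
  [85,[4.8,-2.75,1.2],0],
  [85,[5.1,-2.9,1.7],0],
  [85,[5.1,-2.9,2.1],0],
  [85,[5.1,-2.9,2.2],0],
])

```text
clock: 2.35
eef_pos: [0.683, 0.0441, 0.1171]
tool_rot: [0.99, 0.14, -0.003, -0.0]
ft_force: [-0.1, -0.2, 0.6]
grip_width: 0.085
```

Run:
```python
from h import *
delta([.6865,.046,.0235],16)
c=camera("top"); im=c["color"][:,:,::-1].copy()
cv2.imwrite("pics/a1.png",cv2.resize(im[120:280,270:430],None,fx=3.7,fy=3.7))
c=camera("scene"); im=c["color"][:,:,::-1].copy()
cv2.imwrite("pics/a2.png",cv2.resize(im[180:340,190:390],None,fx=3.7,fy=3.7))
```

```text
t 2.35 pos [0.683  0.0441 0.1171] yaw 16.09 tilt 0.39 F [-0.1 -0.2  0.6] T [ 0.05  0.   -0.02] w 0.085
shift [ 0.09  -0.015  1.872] roll 0.015
```

View pics/a2.png

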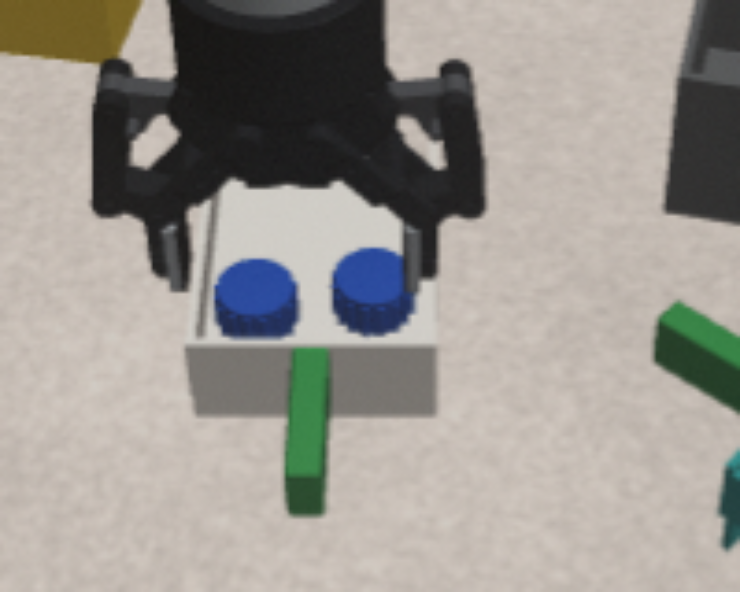

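View pics/a1.png

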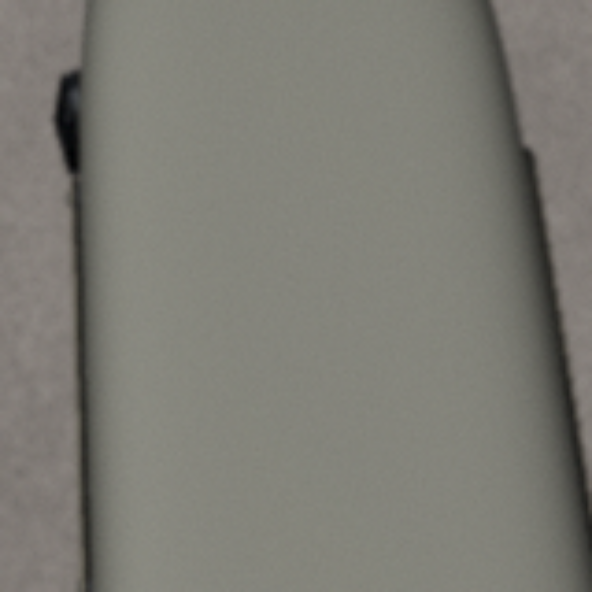

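The scene view shows the open fingers straddling the handle line (crop 175–415), and the arm hides the handle from the top camera. Next I'll descend and close.

>>> move_arm([
  [85,[0,0,0.2],0],
  [85,[0,0,0.6],0],
  [85,[0,0,1.0],0],
  [85,[0,0,1.4],0],
  [85,[0,0,1.75],0],
  [85,[0,0,1.95],0],
  [85,[0,0,1.95],0],
  [10,[0,0,1.95],0],
  [10,[0,0,1.95],0],
  [10,[0,0,1.95],0],
])

```text
clock: 3.45
eef_pos: [0.6859, 0.0435, 0.0253]
tool_rot: [0.99, 0.139, 0.001, 0.0]
ft_force: [-0.4, -0.4, -0.0]
grip_width: 0.0432
```

>>> move_arm([
  [10,[0,0,0],0],
  [10,[0,0,0],0],
  [10,[0,0,0],0],
  [10,[0,0,0],0],
  [10,[0,0,0],0],
  [10,[0,0,-0.05],0],
  [10,[0,0,-0.15],0],
  [10,[0,0,-0.3],0],
  [10,[0,0,-0.4],0],
  [10,[0,0,-0.4],0],
])

```text
clock: 4.45
eef_pos: [0.6859, 0.0434, 0.0451]
tool_rot: [0.99, 0.139, 0.001, 0.0]
ft_force: [-0.4, 0.2, -2.1]
grip_width: 0.0151
```

Run:
```python
from h import *
delta([.6865,.046,.0435],16)
c=camera("scene"); im=c["color"][:,:,::-1].copy()
cv2.imwrite("pics/b2.png",cv2.resize(im[160:340,190:390],None,fx=3.7,fy=3.7))
```

```text
t 4.45 pos [0.6859 0.0434 0.0451] yaw 16.03 tilt 0.13 F [-0.4  0.2 -2.1] T [ 0.05 -0.16 -0.02] w 0.0151
shift [ 0.026 -0.046  0.033] roll 0.005
```

View pics/b2.png

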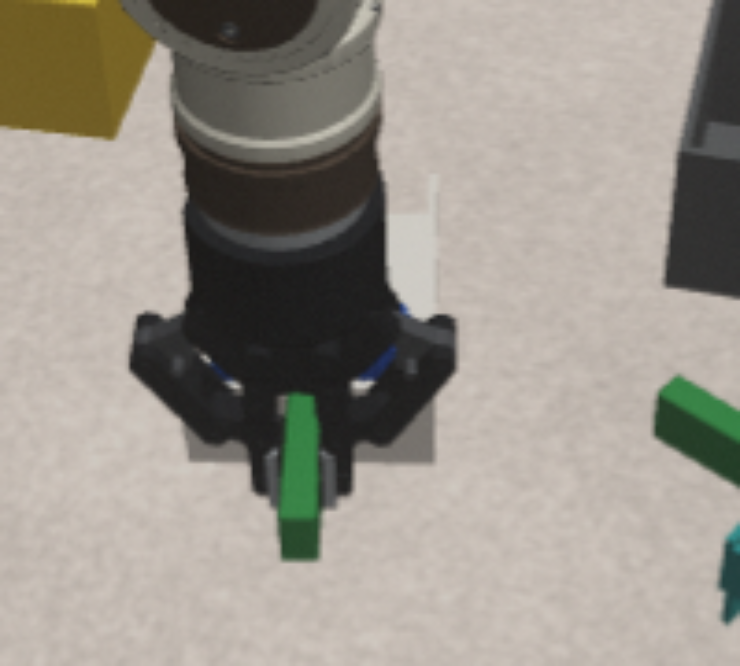

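The lift reads 2.1 N, which is the full weight of tray plus caps. In the scene crop the handle sits between the pads and the rear wall has risen evenly, so the tray is airborne and about level. Next I'll work out the shift to a point above the tub.

Run:
```python
from h import *
delta([.6149,-.2027,.165],6.8)
```

```text
t 4.5 pos [0.6855 0.0434 0.0446] yaw 16.03 tilt 0.09 F [ 0.3 -0.1 -1.4] T [ 0.05 -0.12  0.02] w 0.0151
shift [-2.713  4.342 -2.411] roll 1.538
```

>>> move_arm([
  [10,[0,0,-0.2],0],
  [10,[0,0,-0.5],0],
  [10,[0,0,-0.9],0],
  [10,[0,0,-1.3],0],
  [10,[0,0.1,-1.7],0],
  [10,[-0.1,0.3,-2.05],0],
  [10,[-0.3,0.6,-2.3],0.1],
  [10,[-0.5,0.9,-2.4],0.25],
  [10,[-0.75,1.2,-2.4],0.4],
  [10,[-0.95,1.5,-2.4],0.55],
])

```text
clock: 5.5
eef_pos: [0.6584, -0.0438, 0.163]
tool_rot: [0.994, 0.11, -0.001, -0.0]
ft_force: [1.0, 0.3, -2.0]
grip_width: 0.0151
```

>>> move_arm([
  [10,[-0.2,0.3,0],0.1],
  [10,[-0.4,0.6,0],0.2],
  [10,[-0.6,0.9,0],0.3],
  [10,[-0.8,1.2,0],0.4],
  [10,[-1.0,1.5,0],0.5],
  [10,[-1.15,1.8,0],0.6],
  [10,[-1.3,2.05,0],0.7],
  [10,[-1.4,2.25,0],0.8],
  [10,[-1.5,2.4,0],0.95],
  [10,[-1.55,2.5,0],1.0],
])

```text
clock: 6.5
eef_pos: [0.6117, -0.1815, 0.1637]
tool_rot: [0.998, 0.058, -0.0, -0.0]
ft_force: [0.7, -0.2, -1.7]
grip_width: 0.0149
```

Run:
```python
from h import *
delta([.6149,-.2027,.165],6.8)
for n in ("top","scene"):
    c=camera(n); cv2.imwrite(f"pics/c_{n}.png",c["color"][:,:,::-1])
im=c["color"][:,:,::-1]; cv2.imwrite("pics/c_s2.png",cv2.resize(im[60:300,80:330],None,fx=3,fy=2.4))
```

```text
t 6.5 pos [ 0.6117 -0.1815  0.1637] yaw 6.66 tilt 0.01 F [ 0.7 -0.2 -1.7] T [ 0.04 -0.1  -0.01] w 0.0149
shift [ 0.015  0.428 -0.025] roll -0.023
```

View pics/c_top.png

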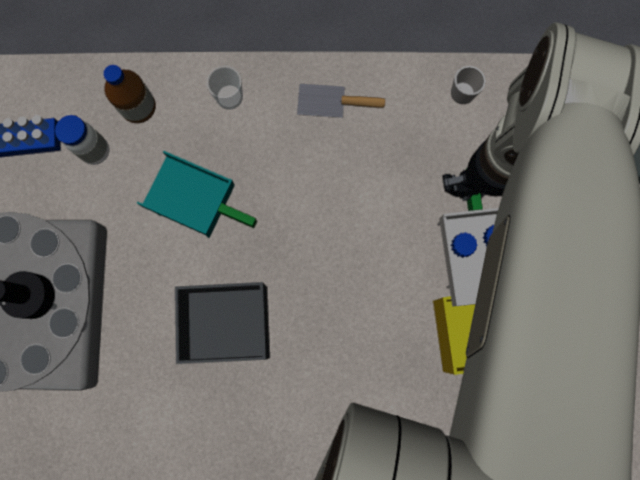

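View pics/c_scene.png

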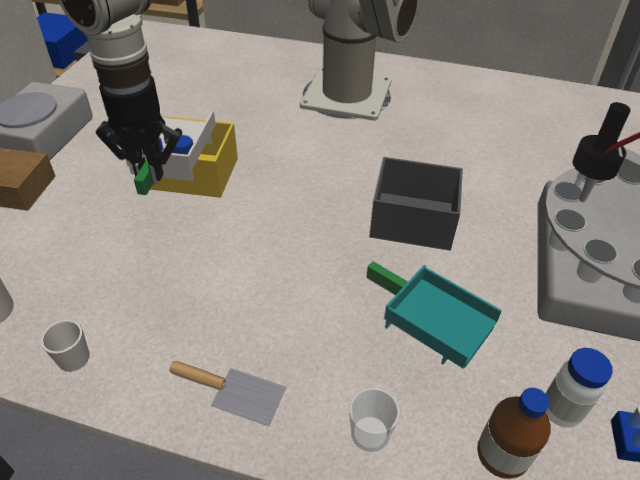

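Both caps are still aboard (top view 464,244 and about 492,234), with the lip over the tub's far part at about (454,304). Next I'll shift sideways, then measure the tray's pose in the hand.

>>> move_arm([
  [10,[0,0.1,0],0],
  [10,[0,0.25,0],0],
  [10,[0,0.4,0],0],
  [10,[0,0.43,0],0],
  [10,[0,0.43,0.1],0],
  [10,[0,0.43,0.3],0],
  [10,[0,0.43,0.5],0],
  [10,[0,0.43,0.6],0],
  [10,[0,0.43,0.6],0],
  [10,[0,0.43,0.6],0],
])

```text
clock: 7.6
eef_pos: [0.6144, -0.202, 0.1336]
tool_rot: [0.998, 0.059, -0.0, -0.0]
ft_force: [-0.8, -0.3, -1.4]
grip_width: 0.0151
```

Run:
```python
from h import *
delta([.6149,-.2027,.0953],6.8)
for n,(r0,r1,c0,c1) in (("top",(170,390,420,620)),("scene",(100,220,90,250))):
    c=camera(n); im=c["color"][:,:,::-1]; np.save(f"d_{n}.npy",im)
    cv2.imwrite(f"pics/d_{n}.png",cv2.resize(im[r0:r1,c0:c1],None,fx=(2.7 if n=="top" else 5),fy=(2.7 if n=="top" else 5),interpolation=cv2.INTER_CUBIC))
```

```text
t 7.6 pos [ 0.6144 -0.202   0.1336] yaw 6.74 tilt 0.03 F [-0.8 -0.3 -1.4] T [ 0.02 -0.14 -0.06] w 0.0151
shift [0.009 0.016 0.765] roll -0.01
```

View pics/d_top.png

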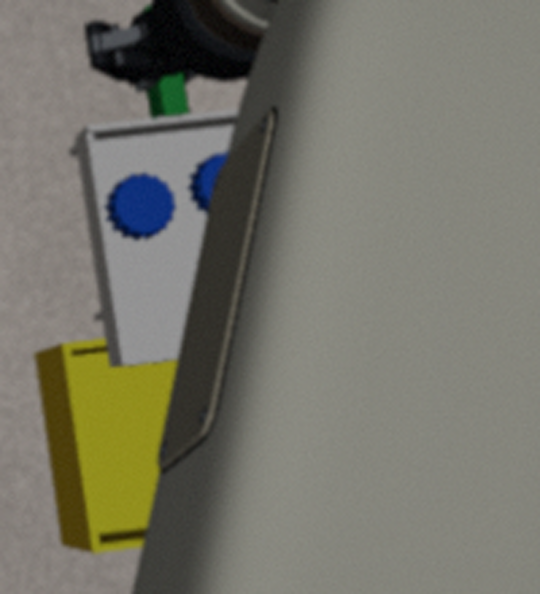

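View pics/d_scene.png

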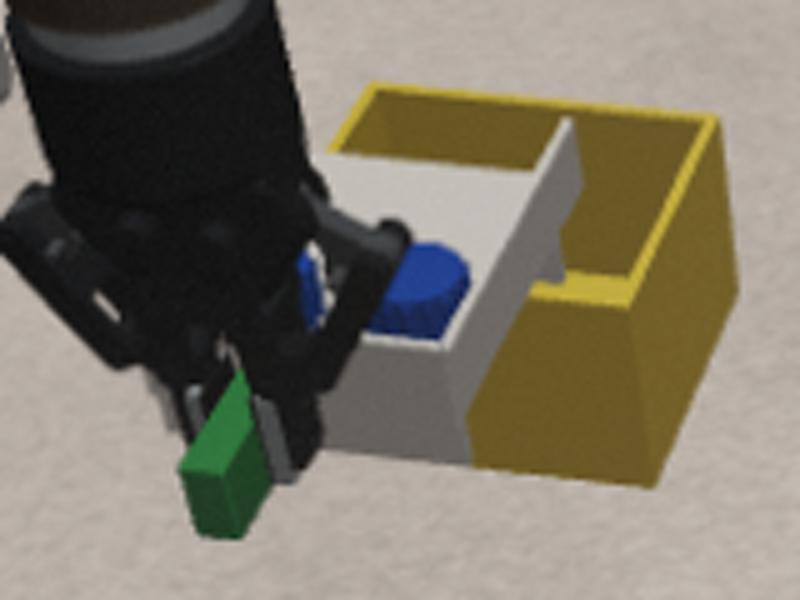

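The top crop shows both caps seated and the tray edge running straight from (85,128) to (112,365). The scene crop shows the tray's +y wall top from (450,347) to (568,120), with a foot just outside the rim at about (550,278). I'll triangulate that wall's ends.

Run:
```python
from h import *
T=camera("top");S=camera("scene")
def tri(pt,ps):
    o1,d1=rays(T,[pt]);o2,d2=rays(S,[ps]);d1=d1[0];d2=d2[0]
    A=np.c_[d1,-d2]; s,*_=np.linalg.lstsq(A,o2-o1,rcond=None)
    p,q=o1+s[0]*d1,o2+s[1]*d2; return (p+q)/2,np.linalg.norm(p-q)
o=get_obs(); z0=o["eef_pos"][2]-.0053; print("expected z walltop",z0+.034)
a=tri((451.5,217.4),(180,169.4)); b=tri((460.7,305),(203.6,124)); print("rear",a,"lip",b)
d=a[0]-b[0]; print("len",np.linalg.norm(d),"yaw",np.degrees(np.arctan2(d[1],d[0])),"pitch",np.degrees(np.arcsin(d[2]/np.linalg.norm(d))))
ps=6.8*np.pi/180; tc=np.array([.3945,-.229])
for p in (a[0],b[0],o["eef_pos"]):
    v=p[:2]-tc; print("in tub",np.round([v[0]*np.cos(ps)+v[1]*np.sin(ps),-v[0]*np.sin(ps)+v[1]*np.cos(ps)],4))
```

```text
expected z walltop 0.16312953729866145
rear (array([ 0.57166933, -0.14965779,  0.162475  ]), np.float64(0.0024769065182832285)) lip (array([ 0.43359633, -0.16500293,  0.15782409]), np.float64(0.007007534657513289))
len 0.13900092218443943 yaw 6.3417048438214785 pitch 1.91745182951555
in tub [0.1853 0.0578]
in tub [0.0464 0.0589]
in tub [0.222  0.0005]
```

The tray measures level (pitch about 2°), with its origin at tub x of about 60 mm and y of about +3 mm, so the rim lies inside the groove. Lowering.

>>> move_arm([
  [10,[0,0,0.1],0],
  [10,[0,0,0.25],0],
  [10,[0,0,0.4],0],
  [10,[0,0,0.52],0],
  [10,[0,0,0.6],0],
  [10,[0,0,0.67],0],
  [10,[0,0,0.72],0],
  [10,[0,0,0.75],0],
  [10,[0,0,0.77],0],
  [10,[0,0,0.77],0],
])

```text
clock: 8.8
eef_pos: [0.6145, -0.2021, 0.0954]
tool_rot: [0.998, 0.059, 0.0, 0.0]
ft_force: [-0.7, -0.1, -1.9]
grip_width: 0.0153
```

Run:
```python
from h import *
delta([.6149,-.2027,.0953],6.8)
for n,(r0,r1,c0,c1) in (("scene",(100,220,90,250)),):
    c=camera(n); im=c["color"][:,:,::-1]
    cv2.imwrite(f"pics/e_{n}.png",cv2.resize(im[r0:r1,c0:c1],None,fx=(2.7 if n=="top" else 5),fy=(2.7 if n=="top" else 5),interpolation=cv2.INTER_CUBIC))
```

```text
t 8.8 pos [ 0.6145 -0.2021  0.0954] yaw 6.73 tilt 0.01 F [-0.7 -0.1 -1.9] T [ 0.03 -0.06 -0.01] w 0.0153
shift [0.006 0.012 0.001] roll -0.012
```

View pics/e_scene.png

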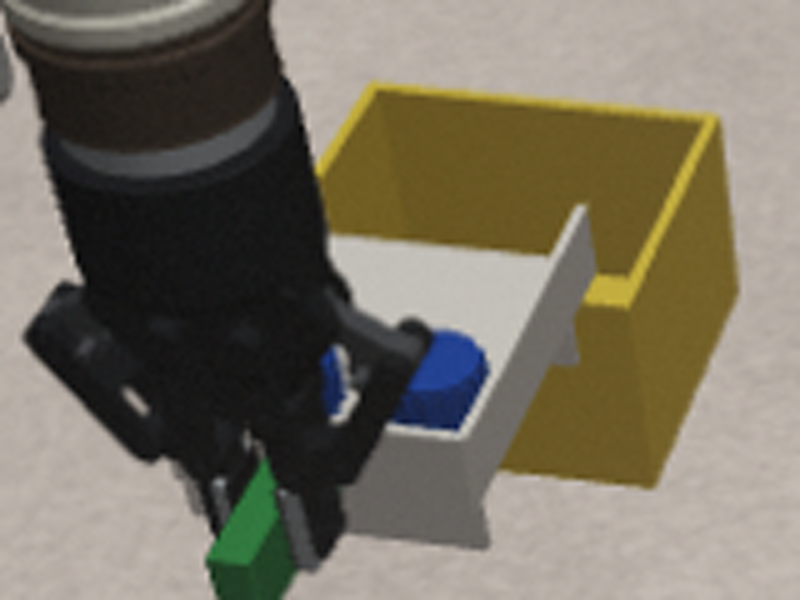

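The crop shows the rim passing under the tray between hook and first foot, with the foot outside at (565,345) and both caps aboard; it is hooked and level. Next I'll ease toward the robot to bring the first foot against the outer wall.

>>> move_arm([
  [10,[0,0,0.03],0],
  [10,[0,0,0.03],0],
  [10,[-0.04,0,0.03],0],
  [10,[-0.08,0,0.03],0],
  [10,[-0.11,0,0.03],0],
  [10,[-0.14,0,0.03],0],
  [10,[-0.16,0,0.03],0],
  [10,[-0.18,0,0.03],0],
  [10,[-0.18,0,0.03],0],
  [10,[-0.18,0,0.03],0],
])

```text
clock: 9.85
eef_pos: [0.6054, -0.2033, 0.0939]
tool_rot: [0.998, 0.059, -0.0, 0.0]
ft_force: [0.8, 0.5, 1.3]
grip_width: 0.0153
```

Run:
```python
from h import *
delta([.6149,-.2027,.0953],6.8)
```

```text
t 9.85 pos [ 0.6054 -0.2033  0.0939] yaw 6.73 tilt 0.01 F [0.8 0.5 1.3] T [-0.06  0.13 -0.02] w 0.0153
shift [ 0.19   0.011 -0.029] roll -0.012
```

The rim now carries weight: Fz went from -1.9 N to +1.3 N. Next a small test arc of about 5° with inward bias, to see whether the handle turns between the pads.

>>> move_arm([
  [10,[-0.04,0,0],0],
  [10,[-0.08,0,0],0],
  [10,[-0.08,0,-0.03],0],
  [10,[-0.09,0,-0.07],0],
  [10,[-0.1,0,-0.11],0],
  [10,[-0.11,0,-0.15],0],
  [10,[-0.12,0,-0.19],0],
  [10,[-0.13,0,-0.23],0],
  [10,[-0.13,0,-0.26],0],
  [10,[-0.13,0,-0.26],0],
])

```text
clock: 10.85
eef_pos: [0.6012, -0.2036, 0.107]
tool_rot: [0.998, 0.059, 0.002, -0.0]
ft_force: [5.8, 0.6, -2.6]
grip_width: 0.0149
```

Run:
```python
from h import *
delta([.6149,-.2027,.0953],6.8)
for n,(r0,r1,c0,c1) in (("scene",(100,220,90,250)),):
    c=camera(n); im=c["color"][:,:,::-1]
    cv2.imwrite(f"pics/f_{n}.png",cv2.resize(im[r0:r1,c0:c1],None,fx=(2.7 if n=="top" else 5),fy=(2.7 if n=="top" else 5),interpolation=cv2.INTER_CUBIC))
```

```text
t 10.85 pos [ 0.6012 -0.2036  0.107 ] yaw 6.76 tilt 0.27 F [ 5.8  0.6 -2.6] T [ 0.21 -1.62  0.01] w 0.0149
shift [0.273 0.014 0.236] roll -0.006
```

View pics/f_scene.png

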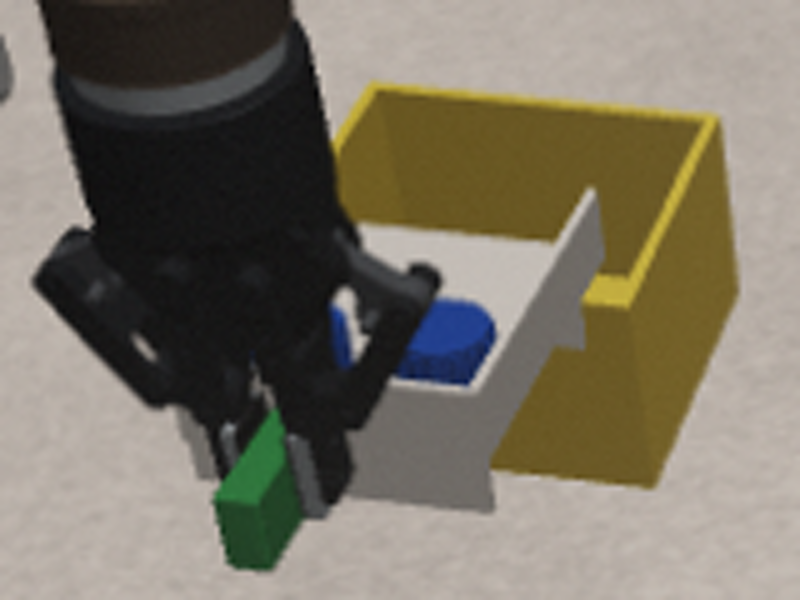

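The crop shows the rear of the tray rising (wall corner from (462,437) to (475,390)) much more than the lip, with only 5.8 N inward. It is rotating in the pads, so I'll continue with more inward bias.

>>> move_arm([
  [10,[-0.04,0,0],0],
  [10,[-0.08,0,0],0],
  [10,[-0.1,0,-0.03],0],
  [10,[-0.12,0,-0.07],0],
  [10,[-0.13,0,-0.11],0],
  [10,[-0.14,0,-0.15],0],
  [10,[-0.15,0,-0.19],0],
  [10,[-0.16,0,-0.23],0],
  [10,[-0.17,0,-0.26],0],
  [10,[-0.17,0,-0.26],0],
])

```text
clock: 11.9
eef_pos: [0.5955, -0.2044, 0.1216]
tool_rot: [0.998, 0.059, 0.005, -0.0]
ft_force: [9.9, 2.1, -0.6]
grip_width: 0.0154
```

Run:
```python
from h import *
delta([.6149,-.2027,.0953],6.8)
for n,(r0,r1,c0,c1) in (("scene",(100,220,90,250)),):
    c=camera(n); im=c["color"][:,:,::-1]
    cv2.imwrite(f"pics/g_{n}.png",cv2.resize(im[r0:r1,c0:c1],None,fx=(2.7 if n=="top" else 5),fy=(2.7 if n=="top" else 5),interpolation=cv2.INTER_CUBIC))
```

```text
t 11.9 pos [ 0.5955 -0.2044  0.1216] yaw 6.8 tilt 0.62 F [ 9.9  2.1 -0.6] T [ 0.51 -2.45 -0.05] w 0.0154
shift [0.384 0.013 0.531] roll -0.0
```

View pics/g_scene.png

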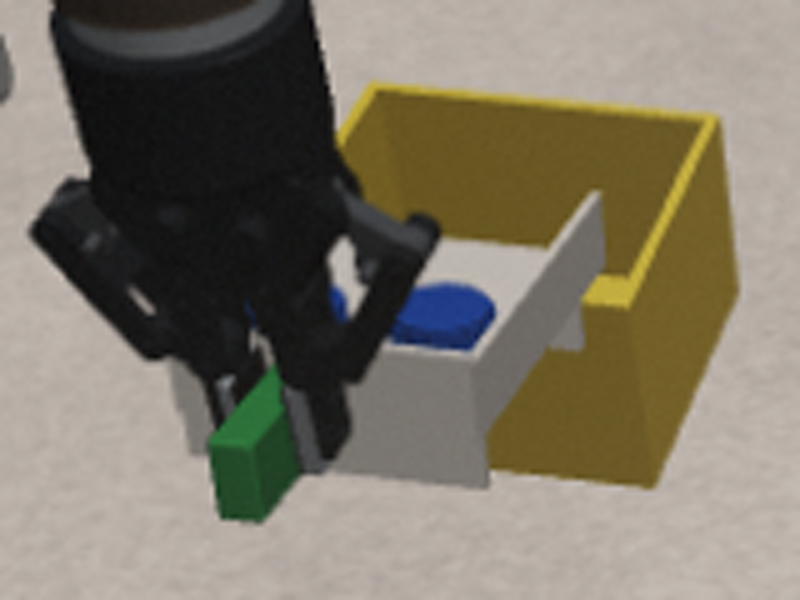

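The lip stayed on the rim while the rear rose (corner now at (475,355)), about 10° of tilt. Continuing the arc.

>>> move_arm([
  [10,[-0.03,0,-0.08],0],
  [10,[-0.06,0,-0.16],0],
  [10,[-0.1,0,-0.25],0],
  [10,[-0.14,0,-0.33],0],
  [10,[-0.17,0,-0.41],0],
  [10,[-0.21,0,-0.49],0],
  [10,[-0.26,0,-0.57],0],
  [10,[-0.3,0,-0.64],0],
  [10,[-0.35,0,-0.71],0],
  [10,[-0.35,0,-0.71],0],
])

```text
clock: 12.95
eef_pos: [0.575, -0.2069, 0.1563]
tool_rot: [0.998, 0.059, 0.002, 0.0]
ft_force: [5.4, 1.1, 0.9]
grip_width: 0.0153
```

Run:
```python
from h import *
delta([.6149,-.2027,.0953],6.8)
for n,(r0,r1,c0,c1) in (("scene",(70,220,90,250)),):
    c=camera(n); im=c["color"][:,:,::-1]
    cv2.imwrite(f"pics/h_{n}.png",cv2.resize(im[r0:r1,c0:c1],None,fx=4,fy=4,interpolation=cv2.INTER_CUBIC))
```

```text
t 12.95 pos [ 0.575  -0.2069  0.1563] yaw 6.74 tilt 0.26 F [5.4 1.1 0.9] T [ 0.25 -1.35 -0.01] w 0.0153
shift [0.797 0.01  1.223] roll -0.009
```

View pics/h_scene.png

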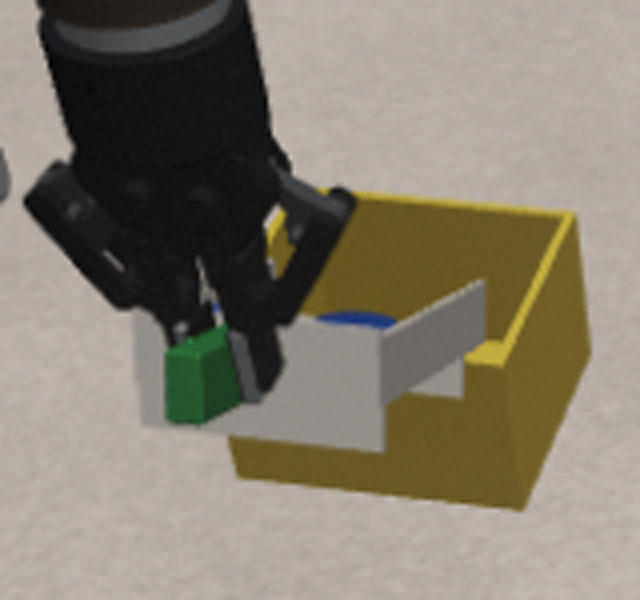

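Tilt is about 24°, with the lip still seated and the foot against the wall at (450,380). Continuing to 45°.

>>> move_arm([
  [10,[-0.08,0,-0.11],0],
  [10,[-0.16,0,-0.22],0],
  [10,[-0.24,0,-0.32],0],
  [10,[-0.33,0,-0.42],0],
  [10,[-0.42,0,-0.51],0],
  [10,[-0.52,0,-0.6],0],
  [10,[-0.62,0,-0.69],0],
  [10,[-0.73,0,-0.77],0],
  [10,[-0.73,0,-0.77],0],
  [10,[-0.73,0,-0.77],0],
])

```text
clock: 14.0
eef_pos: [0.5366, -0.2115, 0.1946]
tool_rot: [0.998, 0.059, 0.0, 0.0]
ft_force: [3.1, 0.4, 5.1]
grip_width: 0.0155
```

Run:
```python
from h import *
delta([.6149,-.2027,.0953],6.8)
for n,(r0,r1,c0,c1) in (("scene",(70,220,90,250)),):
    c=camera(n); im=c["color"][:,:,::-1]
    cv2.imwrite(f"pics/i_{n}.png",cv2.resize(im[r0:r1,c0:c1],None,fx=4,fy=4,interpolation=cv2.INTER_CUBIC))
```

```text
t 14.0 pos [ 0.5366 -0.2115  0.1946] yaw 6.71 tilt 0.04 F [3.1 0.4 5.1] T [ 0.21 -0.46  0.03] w 0.0155
shift [1.575 0.007 1.986] roll -0.015
```

View pics/i_scene.png

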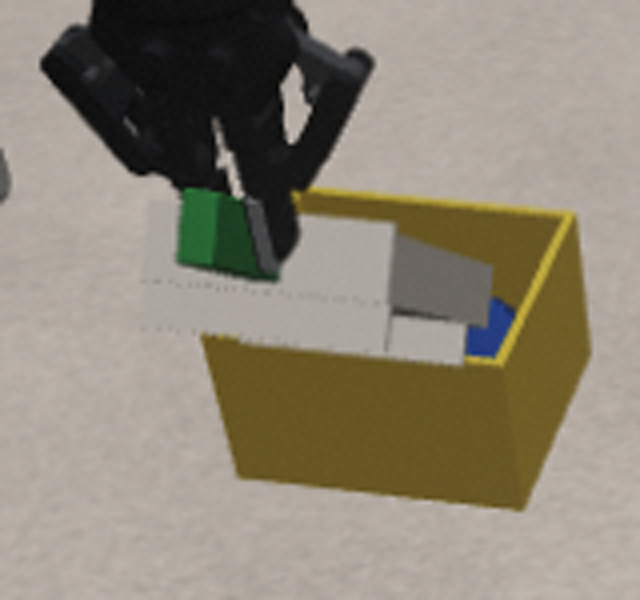

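Tilt is about 45°. One blue cap is visible in the tub at crop (490,330), and the lip is still on the rim. Continuing past 60°.

>>> move_arm([
  [10,[-0.11,0,-0.09],0],
  [10,[-0.22,0,-0.17],0],
  [10,[-0.33,0,-0.24],0],
  [10,[-0.45,0,-0.3],0],
  [10,[-0.57,0,-0.36],0],
  [10,[-0.7,0,-0.41],0],
  [10,[-0.8,0,-0.44],0],
  [10,[-0.8,0,-0.44],0],
  [10,[-0.8,0,-0.44],0],
  [10,[-0.8,0,-0.44],0],
])

```text
clock: 15.05
eef_pos: [0.4974, -0.2159, 0.2157]
tool_rot: [0.998, 0.059, 0.0, -0.0]
ft_force: [0.5, 0.0, -1.1]
grip_width: 0.0152
```

Run:
```python
from h import *
delta([.6149,-.2027,.0953],6.8)
for n,(r0,r1,c0,c1) in (("scene",(70,220,90,250)),("top",(250,400,400,560))):
    c=camera(n); im=c["color"][:,:,::-1]
    cv2.imwrite(f"pics/j_{n}.png",cv2.resize(im[r0:r1,c0:c1],None,fx=4,fy=4,interpolation=cv2.INTER_CUBIC))
```

```text
t 15.05 pos [ 0.4974 -0.2159  0.2157] yaw 6.73 tilt 0.0 F [ 0.5  0.  -1.1] T [ 0.02 -0.04 -0.  ] w 0.0152
shift [2.365 0.012 2.408] roll -0.011
```

View pics/j_scene.png

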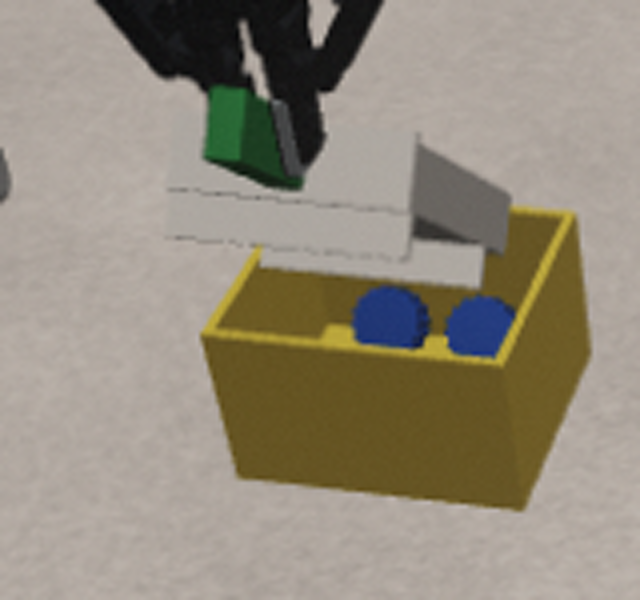

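View pics/j_top.png

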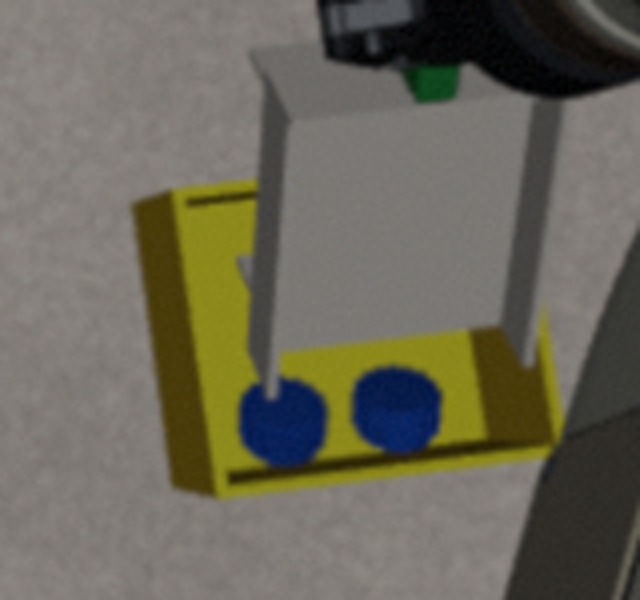

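The top crop shows both caps lying in the tub at (283,420) and (396,410), and the tray empty and tilted about 50–55° in the grip. Next I'll lift clear, carry it to free bench near (0.58,-0.01), and press the lip end on the bench to level it.

>>> move_arm([
  [10,[0,0,-0.1],0],
  [10,[0,0,-0.3],0],
  [10,[0,0,-0.55],0],
  [10,[0,0,-0.8],0],
  [10,[0,0,-1.05],0],
  [10,[0,0,-1.3],0],
  [10,[0,0,-1.5],0],
  [10,[0,0,-1.6],0],
  [10,[0,0,-1.6],0],
  [10,[0,0,-1.6],0],
])

```text
clock: 16.15
eef_pos: [0.4972, -0.2159, 0.2955]
tool_rot: [0.998, 0.059, -0.0, -0.0]
ft_force: [-0.2, -0.3, -1.3]
grip_width: 0.0151
```

Run:
```python
from h import *
delta([.58,-.01,.20],0)
for n,(r0,r1,c0,c1) in (("scene",(20,220,90,290)),("top",(200,400,400,600))):
    c=camera(n); im=c["color"][:,:,::-1]
    cv2.imwrite(f"pics/k_{n}.png",cv2.resize(im[r0:r1,c0:c1],None,fx=3,fy=3,interpolation=cv2.INTER_CUBIC))
```

```text
t 16.15 pos [ 0.4972 -0.2159  0.2955] yaw 6.73 tilt 0.03 F [-0.2 -0.3 -1.3] T [ 0.05 -0.1  -0.03] w 0.0151
shift [ 2.129 -3.895  1.91 ] roll 1.122
```

View pics/k_scene.png

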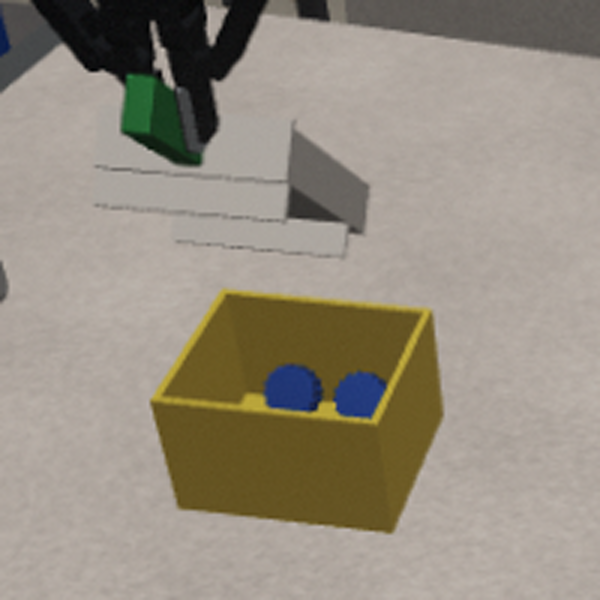

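View pics/k_top.png

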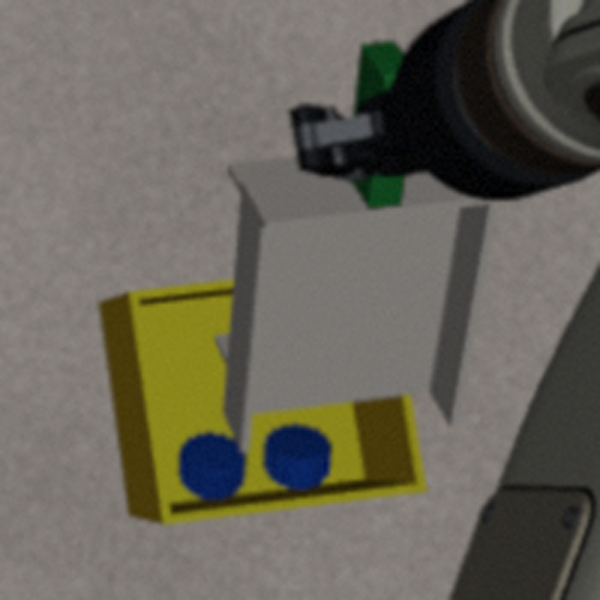

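Both caps are in the tub at crop (293,388) and (360,397), and the tray is clear and empty. Transporting.

>>> move_arm([
  [10,[0.1,-0.2,0],0],
  [10,[0.3,-0.6,0],0.1],
  [10,[0.55,-1.05,0],0.25],
  [10,[0.85,-1.55,0],0.4],
  [10,[1.15,-2.1,0],0.6],
  [10,[1.45,-2.65,0],0.8],
  [10,[1.7,-3.15,0.1],1.0],
  [10,[1.95,-3.55,0.3],1.12],
  [10,[2.1,-3.8,0.6],1.12],
  [10,[2.13,-3.9,0.9],1.12],
])

```text
clock: 17.25
eef_pos: [0.5807, -0.0072, 0.2498]
tool_rot: [1.0, 0.001, -0.0, -0.0]
ft_force: [0.2, -0.7, -1.8]
grip_width: 0.0156
```

>>> move_arm([
  [10,[0,0,0.2],0],
  [10,[0,0,0.4],0],
  [10,[0,0,0.6],0],
  [10,[0,0,0.8],0],
  [10,[0,0,0.95],0],
  [10,[0,0,1.0],0],
  [10,[0,0,1.0],0],
  [10,[0,0,1.0],0],
  [10,[0,0,1.0],0],
  [10,[0,0,1.0],0],
])

```text
clock: 18.25
eef_pos: [0.5805, -0.0098, 0.2013]
tool_rot: [1.0, 0.0, 0.0, -0.0]
ft_force: [0.3, 0.7, -0.8]
grip_width: 0.0148
```

Run:
```python
from h import *
delta([.58,-.01,.16],0)
for n,(r0,r1,c0,c1) in (("scene",(120,320,170,370)),("top",(100,340,250,490))):
    c=camera(n); im=c["color"][:,:,::-1]
    cv2.imwrite(f"pics/l_{n}.png",cv2.resize(im[r0:r1,c0:c1],None,fx=2.5,fy=2.5,interpolation=cv2.INTER_CUBIC))
```

```text
t 18.25 pos [ 0.5805 -0.0098  0.2013] yaw 0.01 tilt 0.06 F [ 0.3  0.7 -0.8] T [ 0.01 -0.09 -0.02] w 0.0148
shift [-0.011  0.003  0.826] roll 0.002
```

View pics/l_scene.png

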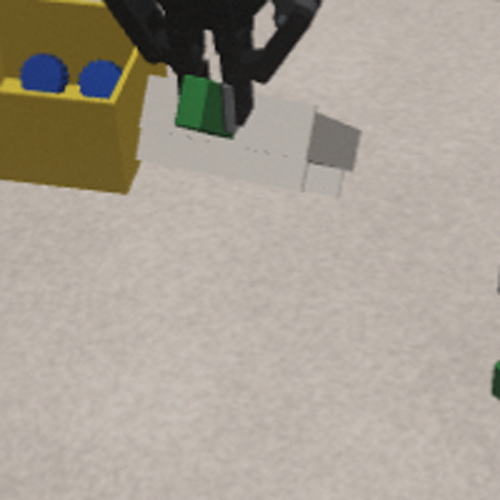

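View pics/l_top.png

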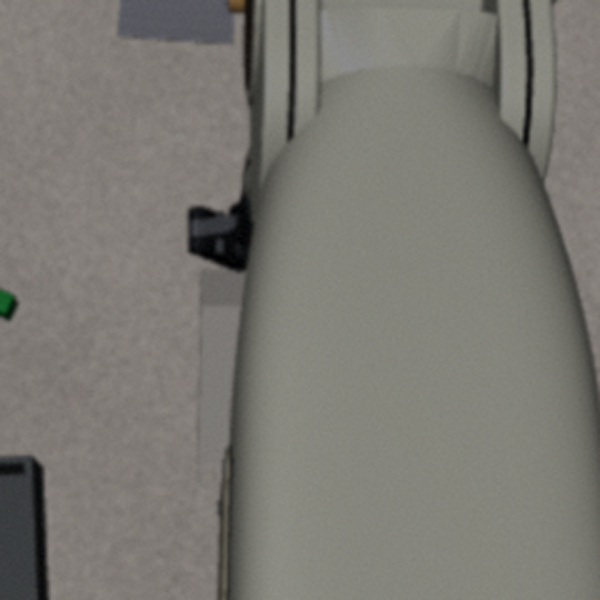

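The tray is held at about 45–50° over clear bench: nothing within the descent area in the scene crop, the tub to the left, the turquoise handle well to the right. Next I'll lower the lip end to the bench and start the levelling arc.

>>> move_arm([
  [10,[0,0,0.3],0],
  [10,[0,0,0.65],0],
  [10,[0,0,0.95],0],
  [10,[0,0,1.15],0],
  [10,[0,0,1.3],0],
  [10,[0.05,0,1.42],0],
  [10,[0.17,0,1.54],0],
  [10,[0.29,0,1.66],0],
  [10,[0.42,0,1.78],0],
  [10,[0.54,0,1.9],0],
])

```text
clock: 19.35
eef_pos: [0.6095, -0.0099, 0.107]
tool_rot: [1.0, 0.0, 0.002, 0.0]
ft_force: [2.3, -0.8, 5.1]
grip_width: 0.0155
```

Run:
```python
from h import *
delta([.67,-.01,.0247],0)
for n,(r0,r1,c0,c1) in (("scene",(120,320,170,370)),):
    c=camera(n); im=c["color"][:,:,::-1]
    cv2.imwrite(f"pics/m_{n}.png",cv2.resize(im[r0:r1,c0:c1],None,fx=3,fy=3,interpolation=cv2.INTER_CUBIC))
```

```text
t 19.35 pos [ 0.6095 -0.0099  0.107 ] yaw 0.0 tilt 0.24 F [ 2.3 -0.8  5.1] T [0.04 0.24 0.02] w 0.0155
shift [1.203 0.003 1.651] roll 0.001
```

View pics/m_scene.png

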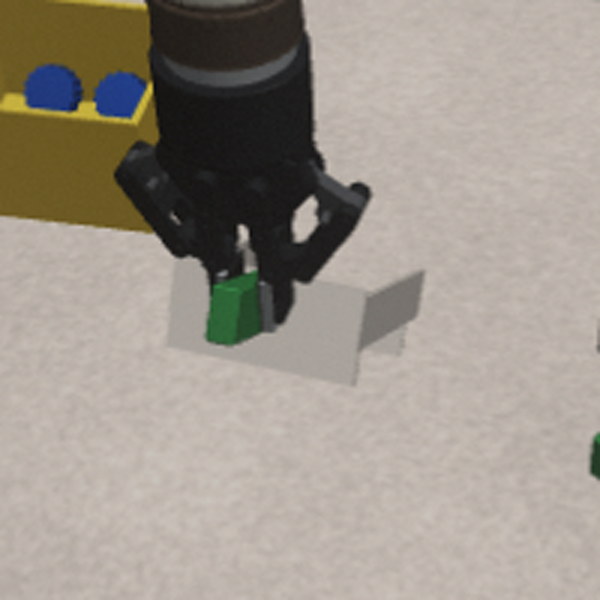

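The lip end is on the bench (5 N up) and the tray is rotating toward level. Continuing down the arc.

>>> move_arm([
  [10,[0.12,0,0.15],0],
  [10,[0.24,0,0.3],0],
  [10,[0.36,0,0.45],0],
  [10,[0.47,0,0.61],0],
  [10,[0.57,0,0.78],0],
  [10,[0.66,0,0.95],0],
  [10,[0.74,0,1.1],0],
  [10,[0.82,0,1.25],0],
  [10,[0.88,0,1.37],0],
  [10,[0.92,0,1.46],0],
])

```text
clock: 20.4
eef_pos: [0.6543, -0.0098, 0.0329]
tool_rot: [1.0, 0.0, 0.001, 0.0]
ft_force: [3.2, -0.7, 3.1]
grip_width: 0.0151
```

Run:
```python
from h import *
delta([.67,-.01,.0247],0)
for n,(r0,r1,c0,c1) in (("scene",(120,320,170,370)),):
    c=camera(n); im=c["color"][:,:,::-1]
    cv2.imwrite(f"pics/n_{n}.png",cv2.resize(im[r0:r1,c0:c1],None,fx=3,fy=3,interpolation=cv2.INTER_CUBIC))
```

```text
t 20.4 pos [ 0.6543 -0.0098  0.0329] yaw 0.01 tilt 0.1 F [ 3.2 -0.7  3.1] T [-0.01 -0.04 -0.  ] w 0.0151
shift [0.313 0.003 0.165] roll 0.001
```

View pics/n_scene.png

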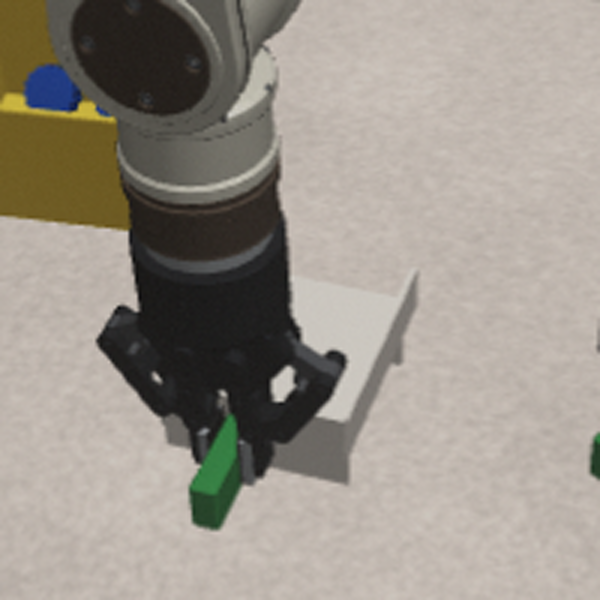

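Nearly level now. Pressing the last few millimetres onto the rear foot.

>>> move_arm([
  [10,[0,0,0.05],0],
  [10,[0.01,0,0.09],0],
  [10,[0.01,0,0.12],0],
  [10,[0.01,0,0.14],0],
  [10,[0.01,0,0.16],0],
  [10,[0.01,0,0.18],0],
  [10,[0.01,0,0.19],0],
  [10,[0.01,0,0.2],0],
  [10,[0.01,0,0.2],0],
  [10,[0.01,0,0.2],0],
])

```text
clock: 21.45
eef_pos: [0.6541, -0.0098, 0.0257]
tool_rot: [1.0, 0.0, 0.001, -0.0]
ft_force: [-1.4, -0.3, 15.8]
grip_width: 0.0147
```

Run:
```python
from h import *
delta([.67,-.01,.0247],0)
for n,(r0,r1,c0,c1) in (("scene",(120,320,170,370)),):
    c=camera(n); im=c["color"][:,:,::-1]
    cv2.imwrite(f"pics/o_{n}.png",cv2.resize(im[r0:r1,c0:c1],None,fx=3,fy=3,interpolation=cv2.INTER_CUBIC))
```

```text
t 21.45 pos [ 0.6541 -0.0098  0.0257] yaw 0.01 tilt 0.13 F [-1.4 -0.3 15.8] T [0.01 0.85 0.01] w 0.0147
shift [0.318 0.004 0.02 ] roll 0.002
```

View pics/o_scene.png

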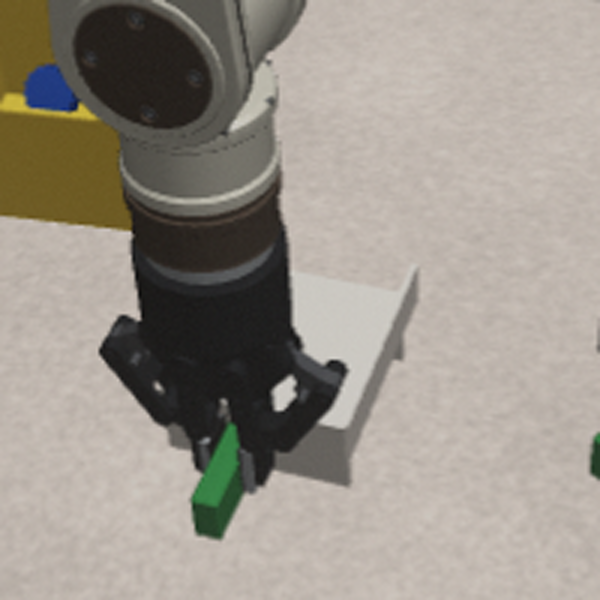

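Now 15.8 N up at the same TCP height as the original grasp, so both feet are down and the tray is level. Releasing, then retreating upward.

>>> move_arm([
  [10,[0,0,-0.03],0],
  [10,[0,0,-0.03],0],
  [60,[0,0,-0.03],0],
  [60,[0,0,-0.03],0],
  [60,[0,0,-0.03],0],
  [60,[0,0,-0.03],0],
  [60,[0,0,-0.03],0],
  [60,[0,0,-0.03],0],
  [60,[0,0,-0.03],0],
  [60,[0,0,-0.03],0],
])

```text
clock: 22.5
eef_pos: [0.6537, -0.0098, 0.0243]
tool_rot: [1.0, 0.0, 0.0, -0.0]
ft_force: [-0.8, 0.4, -0.1]
grip_width: 0.0598
```

Run:
```python
from h import *
delta([.67,-.01,.0247],0)
```

```text
t 22.5 pos [ 0.6537 -0.0098  0.0243] yaw 0.01 tilt 0.0 F [-0.8  0.4 -0.1] T [-0.03  0.02 -0.02] w 0.0598
shift [ 0.325  0.003 -0.007] roll 0.001
```

>>> move_arm([
  [60,[0,0,-0.2],0],
  [60,[0,0,-0.6],0],
  [60,[0,0,-1.1],0],
  [60,[0,0,-1.6],0],
  [60,[0,0,-2.1],0],
  [60,[0,0,-2.6],0],
  [60,[0,0,-3.1],0],
  [60,[-0.2,0,-3.5],0],
  [60,[-0.5,0,-3.8],0],
  [60,[-0.7,0,-4.0],0],
])

```text
clock: 23.5
eef_pos: [0.6185, -0.0098, 0.2268]
tool_rot: [1.0, 0.0, 0.001, 0.0]
ft_force: [-0.7, 0.3, 0.5]
grip_width: 0.0601
```

>>> move_arm([
  [60,[-0.4,-0.4,0],0],
  [60,[-0.8,-1.0,0],0],
  [60,[-1.2,-1.6,0],0],
  [60,[-1.6,-2.2,0],0],
  [60,[-2.0,-2.8,0],0],
  [60,[-2.3,-3.3,0],0],
  [60,[-2.5,-3.8,0],0],
  [60,[-2.6,-4.2,0],0],
  [60,[-2.6,-4.4,0],0],
  [60,[-2.6,-4.4,0],0],
])

```text
clock: 24.5
eef_pos: [0.5052, 0.0477, 0.2244]
tool_rot: [0.999, 0.036, -0.001, -0.02]
ft_force: [-0.3, 1.1, 0.4]
grip_width: 0.0597
```

Run:
```python
from h import *
delta([.67,-.01,.0247],0)
for n in ("scene","top"):
    c=camera(n); im=c["color"][:,:,::-1]
    cv2.imwrite(f"pics/p_{n}.png",im)
    hsv=cv2.cvtColor(c["color"],cv2.COLOR_RGB2HSV); m=cv2.inRange(hsv,(50,120,40),(75,255,255))
    for k in cv2.findContours(m,cv2.RETR_EXTERNAL,cv2.CHAIN_APPROX_NONE)[0]:
        if cv2.contourArea(k)>150:
            r=cv2.minAreaRect(k); b=onplane(c,cv2.boxPoints(r),.054); print(n,np.round(r[0]),np.round(b[:,:2],3).tolist(),np.round(b.mean(0),4))
```

```text
t 24.5 pos [0.5052 0.0477 0.2244] yaw 4.08 tilt 2.3 F [-0.3  1.1  0.4] T [-0.03 -0.    0.  ] w 0.0597
shift [3.21  1.545 3.931] roll 0.68
scene [387. 274.] [[0.596, 0.179], [0.577, 0.183], [0.609, 0.245], [0.627, 0.239]] [0.6021 0.2116 0.054 ]
scene [245. 272.] [[0.695, -0.015], [0.624, -0.016], [0.629, -0.001], [0.699, -0.0]] [ 0.6619 -0.008   0.054 ]
top [236. 215.] [[0.606, 0.245], [0.622, 0.239], [0.592, 0.176], [0.577, 0.183]] [0.5995 0.2109 0.054 ]
top [583.  69.] [[0.93, -0.416], [0.937, -0.464], [0.845, -0.466], [0.838, -0.419]] [ 0.8876 -0.4412  0.054 ]
```

View pics/p_top.png

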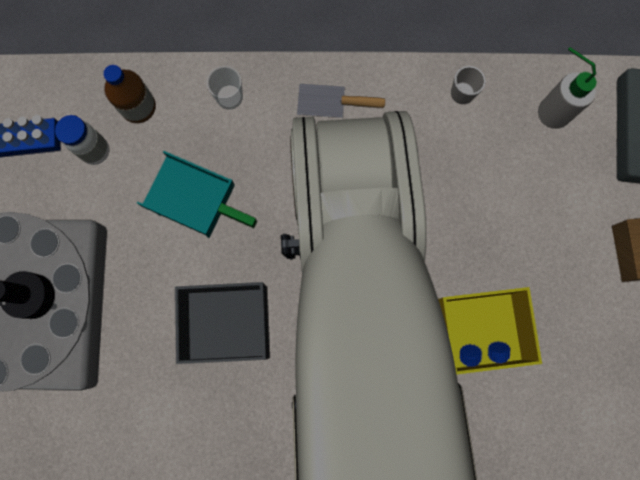

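View pics/p_scene.png

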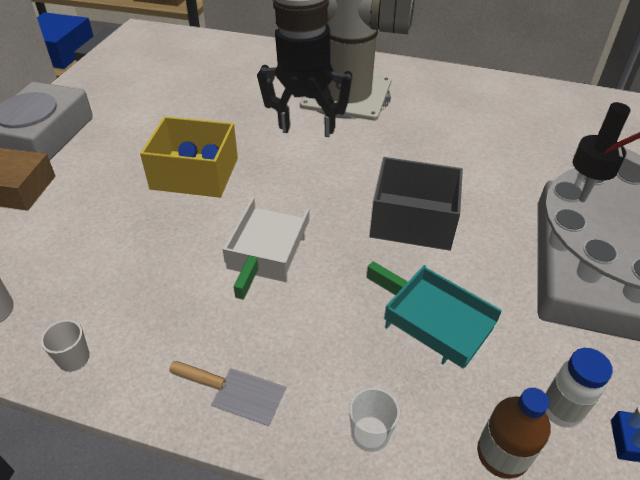

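The pictures show the white tray standing empty on its feet at scene (268,240). Its handle, read on the standing-height plane, is 71 x 15 mm (70 x 16 expected), so it is level. Both caps are in the yellow tub (top view 470,356 and 499,352), and the gripper is clear. Handing in.

Run:
```python
from h import *
c=camera("top"); P=onplane(c,[[470,356],[499,352]],.03)[:,:2]-[.3945,-.229]; a=np.radians(6.8)
print(P@np.array([[np.cos(a),-np.sin(a)],[np.sin(a),np.cos(a)]]), get_obs()["joint_vel"].round(3))
print(job_done())
```

```text
[[-0.04149666  0.02760195]
 [-0.04087117 -0.02503054]] [ 0.     0.004  0.006 -0.001 -0.001  0.001]
the job is handed in; nothing more can be done
None
```

I hooked the white tray level over the yellow tub's far rim and swung the handle up until both caps slid in. I then set the empty tray down on its feet on the bench, let go and handed the job in at about 25 s; no verdict is reported.

**How the swing went:** the interface cannot tilt the tool, so the handle had to turn between the pads while the first foot was pushed against the tub's outer wall (about 10 N at most). I levelled the tray again by pressing its lip end on the bench.

**Last checks:**
- **Caps:** both lie inside the yellow tub, at about x = -41 mm and y = +28 and -25 mm in its frame.
- **Tray:** it stands at the same height as before the grasp. Its handle measured 71 x 15 mm against 70 x 16 given, so it is level. The gripper is open and clear of everything.

**What did not go to plan:**
- **Lip came off the rim:** somewhere between 45° and the end of the swing the lip came off the rim. In the pictures it was still seated at about 24° and 45°.
- **Tilt fell short:** the tray ended at about 50–55° instead of the 60° I aimed for, but it was already empty.
- **Final retreat:** the arm stopped short of the commanded pose and tilted about 2°, touching nothing.
- **Top view blocked:** the arm hid the tray from the top camera at the end, so the final tray check rests on the scene camera alone.

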